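Settle a three-ball stage top into its cone, groove and flat seats

ROBOT

A 6-joint arm with a two-finger parallel gripper is mounted at the origin on a cart in front of the work surface, level with it; the furniture and walls round the work are solid. World frame = base frame: x ahead of the robot, y to its left, z up, the work surface at z = 0. Lengths are in m, angles in rad, forces in N, time in s.
With the tool pointing down it reaches from about 0.3 to 0.85 m from the base axis. Payload 4.2 kg.
Tool frame: the origin (TCP) lies between the finger pads; the fingertips stand tcp_to_tips ahead of it and the grasp point (between the pads) lies 6 mm ahead of it (tcp_to_tips is the distance from the TCP to the fingertips, in m); z points along the fingers, y is the direction in which the jaws open and shut (so a half turn about z gives the same grasp; the last joint's range is limited). The gripper opens to 91 mm and grips with 3 to 60 N. Pads are 32 mm wide; open, the fingers measure 118 mm over their backs; the gripper's body (76 mm by 178 mm) begins 60 mm behind the grasp point.
Start: joints at [-1.243, 0.32, 1.565, -0, 1.257, -0.02], TCP at [0.196, -0.541, 0.239] pointing down, gripper open.
Joint ranges: [-3.11, 3.11], [-0.84, 2.01], [0.21, 2.61], [-1.34, 4.49], [0.05, 2.63], [-2.56, 2.56]. Speed limits (rad/s): [2.57, 2.57, 3.14, 3.14, 3.14, 3.14].

INTERFACE

Orientations are given as a unit quaternion [x, y, z, w].
In Python, from bench import * gives the robot as it stands. The module is installed in compiled form; this text tells all that it offers. Calls block until the motion is done:
- move_pose(position, orientation): joint-space move of the TCP to a pose.
- move_l(position, orientation=None, velocity=0.15, contact_N=None): straight line of the TCP; orientation=None keeps the orientation; velocity is the mean speed in m/s. With contact_N (N) it stops when the force on the tool has changed by that much, and returns True; else False.
- move_joints(angles): joint-space move.
- set_gripper(opening, newtons=None): finger opening in m; newtons is the grip in N (None keeps the last); returns when the fingers have stopped.
- dwell(seconds).
- solve_ik(position, orientation): joint angles nearest the present ones, or None.
- snapshot(name): name is "scene" or "top" or "wrist"; returns a dict with "pixels" (400x640x3 uint8, red, green, blue), "mtx" (3x3 intrinsics, pixels), "camera_from_world" (4x4, takes a point from world to camera coordinates); the wrist camera has in their place "mount" (4x4, takes a point from camera to tool coordinates, whose origin is the TCP and whose axes are the flange's). Camera axes: x right, y up, looking along -z (the intrinsics and any distortion apply to the point x, -y, -z); pixel columns grow to the right and rows downward; lengths in m; the calibration is good to about 2 mm. The wrist camera is an equidistant fisheye: a pixel r from the principal point sees the ray r / f radians off the axis. A picture is of the moment at which its call begins: read the wrist's pose just before it. There is no depth.
A pose or a line that the arm cannot do raises PlanningError and nothing moves.
- finish_job(): hands the job in, once; it reports no verdict.
Trained networks look in the newest picture that a camera, given by its name, has taken for a name from the list of things; names that differ only in an ending like _2 or _b are one class to them, and where a whole thing is asked for, a point or a joint stands for the part that bears it (a point fixed in the world has none). Each returns a list of dicts, best first, with "confidence" (0 to 1); they miss things now and then, are a little off and sometimes report something else, mostly with a low value. They report only what shows in the picture. A call takes as long as a camera call.
- regions_of(camera, name): "pixels" (400x640 bool, what is visible of it) and "extent" ([centre column, centre row, width, height] in pixels, round what is visible of it).
Readings, each from a call of its own:
- current_time_s(): time.
- current_q(): joint angles.
- current_dq(): joint speeds.
- current_tau(): joint torques, N m.
- current_eef_pos(): TCP position.
- current_eef_rot(): TCP orientation.
- current_wrist_force(): force on the tool from outside, world axes, zero at the start.
- current_wrist_torque(): the same for the moment, N m.
- current_gripper_width(): finger opening in m.
Only numpy, scipy, OpenCV 4.12 (cv2) and the standard library are available. Lean on these libraries where they do the work, as an engineer would, in place of code of your own. Each camera call takes 0.05 s, during which the arm holds its last target.

TASK

Pick up the loose stage top by its spring grip, set its three ball feet on the kinematic base, and slide it about under light pressure until you feel the feet drop home in the cone, the groove and on the flat. With it seated, push the spring grip down well past halfway, about 10 mm, for a moment to bed the feet, then let go and leave it fully seated. Be gentle (never more than about 25 N on the seats) and leave the other things where they are.

Things in the scene. Friction and masses are not known exactly. Their poses are not given: they have to be found in the camera images.
- base: Kinematic base, fixed: dark steel plate (x -66..86, y -90..90, z 0..12 mm), a 6 mm saddle, then an aluminium seat plate 120 x 148 x 14 mm. Origin on the desk. CAUTION: saddle and seat plate are a cross slide, locked where last left: the whole seat set is shifted, unturned, by up to 12 mm either way along base x and also along base y. The listed pose does not show this shift.
- nominal_cone (a point): Nominal (unshifted) mouth of the cone seat, a round conical pit: base x -22, y 46, z 32 mm. Mouth 10 mm across, wall 55 degrees steep. Cone and groove lie in the front part of the seat plate (unshifted x -50..14, y -74..74), flat on top at z 32.
- nominal_groove (a point): Nominal (unshifted) middle of the V groove's mouth: base x -22, y -46, z 32 mm. The groove runs 28 mm along base y, 10 mm wide at the top, walls 55 degrees steep.
- nominal_flat (a point): Nominal (unshifted) middle of the flat seat: base x 44, y 0, z 29 mm. The whole rear part of the seat plate (x 14..70, y -74..74) is this flat step, 3 mm lower than the front part. The seat plate does not give under the allowed forces.
- stage_top: Loose stage top, about 0.45 kg: six-cornered 8 mm aluminium plate 100 x 124 mm on three steel balls of 11 mm, black spring grip above its middle. Origin under the grip axis, level with the ball bottoms; plate at z 16..24. At the nominal place its origin is above the base origin with equal yaw: at z 32 mm while the feet ride on the front part, 29 fully seated.
- grip_mid (a point): Centre of the black grip block, 40 (stage x) x 28 (stage y) x 38 mm tall (z), 77 mm above the ball bottoms when the spring is relaxed. Grip it across the 28 mm, along stage y, from above and firmly: side loads on the feet twist a slack grasp.
- plunger (a joint): Spring travel of the grip: 0 relaxed (also when lifted: it hangs on a stop), grows as the grip is pushed down towards the plate, stop at 0.014 m. About 1 N per mm, starting from 0; the grip cannot turn or tilt on the plate.
- foot_cone (a point): Centre of the ball foot for the cone, at stage x -22, y 46, z 5.5 mm. The polished feet slide easily (friction about 0.15); feet less than about 4 mm off their seats drop 3 mm and centre themselves, and then side pushes along x or y meet a clear resistance of several N.
- foot_groove (a point): Centre of the ball foot for the groove, at stage x -22, y -46, z 5.5 mm.
- foot_flat (a point): Centre of the ball foot for the flat, at stage x 44, y 0, z 5.5 mm.
- driver_yellow: Bystander: yellow screwdriver 167 mm long, lying; origin under its middle.
- tape_measure: Bystander: red tape measure 64 x 80 x 38 mm; origin under its middle.
- hex_keys: Bystander: red holder with hex keys 36 x 96 x 19 mm; origin under its middle.
- screw_tin: Bystander: pale open tray of screws 50 x 72 x 22 mm; origin under its middle.
- black_module: Bystander: small black display module 85 x 70 x 17 mm, lying flat; origin under its middle.

How it is judged:
By the outcome, as a careful person would: the job done as asked, in the order asked, and still so for the second after the job is handed in, with the robot touching nothing.
It also fails if it takes over 64 s, if anything falls off the work surface, if the arm or the gripper's body presses on something with over 40 N, if the wrist force passes 120 N, or if a joint passes its speed limit or range.

## Working session

There is one attempt and no reset: what is moved stays moved. The work goes in short steps, each a Python script; the robot and the scene stay as the last script left them, time stands still between calls to the robot, and variables do not carry over. Pictures are saved under pics/ and viewed, and the job is handed in when it is done.

```bash
mkdir -p pics; cat > h.py <<'E'
from bench import *
import numpy as np, cv2
def snap(cam,fn):
    s=snapshot(cam); cv2.imwrite('pics/'+fn,cv2.cvtColor(s['pixels'],cv2.COLOR_RGB2BGR)); return s
E
python3 - <<'E'
from h import *
for c in ['scene','top']:
    s=snap(c,c+'0.png'); print(s['mtx'].tolist(),s['camera_from_world'].round(4).tolist(),[k for k in s])
    for n in ['stage_top','base','grip_mid','driver_yellow','tape_measure','hex_keys','screw_tin','black_module']:
        print(c,n,[(round(r['confidence'],2),np.round(r['extent'],1).tolist(),int(r['pixels'].sum())) for r in regions_of(c,n)[:3]])
print(current_time_s(),current_eef_pos(),current_eef_rot(),tcp_to_tips)
E
```

```text
[[475.6917684639354, 0.0, 320.0778424506683], [0.0, 475.6917684639354, 201.02444011619238], [0.0, 0.0, 1.0]] [[-0.7995, -0.6006, -0.0094, 0.414], [0.3921, -0.5337, 0.7493, -0.313], [-0.4551, 0.5953, 0.6622, -0.9957], [0.0, 0.0, 0.0, 1.0]] ['pixels', 'mtx', 'camera_from_world']
scene stage_top [(0.63, [378.0, 199.6, 41.2, 37.9], 1064)]
scene base [(0.68, [257.9, 299.1, 104.3, 80.1], 4420), (0.62, [377.6, 201.4, 48.0, 44.9], 1139), (0.29, [345.6, 266.5, 33.2, 35.2], 423)]
scene grip_mid []
scene driver_yellow [(0.71, [295.0, 238.5, 48.3, 29.4], 288)]
scene tape_measure [(0.77, [407.4, 170.6, 30.7, 20.4], 467), (0.5, [258.0, 299.1, 102.8, 82.8], 4409), (0.19, [378.9, 201.3, 49.5, 45.4], 1066)]
scene hex_keys [(0.78, [344.9, 265.4, 31.5, 28.1], 348)]
scene screw_tin [(0.65, [385.3, 159.1, 18.6, 19.8], 301)]
scene black_module [(0.57, [326.5, 171.6, 32.4, 24.7], 580)]
[[406.9100539978471, 0.0, 315.53777959337566], [0.0, 406.9100539978471, 197.29421586450243], [0.0, 0.0, 1.0]] [[-0.0126, -0.9997, -0.0189, -0.0525], [0.9951, -0.0144, 0.0981, -0.5784], [-0.0983, -0.0176, 0.995, -1.2842], [0.0, 0.0, 0.0, 1.0]] ['pixels', 'mtx', 'camera_from_world']
top stage_top [(0.64, [353.9, 229.0, 40.4, 37.2], 879)]
top base [(0.8, [229.3, 212.8, 60.6, 51.7], 2574)]
top grip_mid [(0.45, [359.2, 230.7, 8.8, 14.8], 100)]
top driver_yellow [(0.6, [289.0, 210.1, 4.7, 28.1], 152)]
top tape_measure [(0.57, [417.9, 229.0, 24.3, 21.2], 420)]
top hex_keys [(0.52, [289.1, 244.6, 31.7, 17.2], 249)]
top screw_tin [(0.65, [425.9, 196.6, 25.2, 21.9], 331), (0.2, [229.0, 210.5, 65.4, 55.6], 2717)]
top black_module [(0.87, [371.5, 168.0, 18.6, 27.6], 589), (0.47, [359.7, 228.4, 15.6, 17.5], 138)]
0.9 [ 0.19596456 -0.54058595  0.23898151] [ 9.84917300e-01  1.73025753e-01 -7.40547215e-06  4.30265067e-05] 0.025
```

```bash
python3 - <<'E'
import cv2
a=cv2.imread('pics/top0.png'); cv2.imwrite('pics/top0z.png',cv2.resize(a[130:290,180:460],(784,448),interpolation=cv2.INTER_CUBIC))
E
```

```text
(no output)
```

View pics/scene0.png

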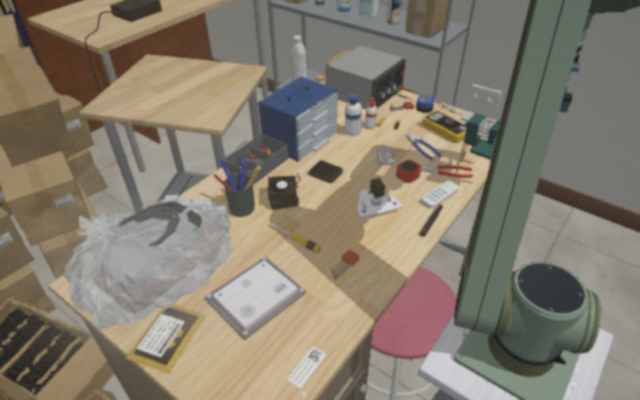

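View pics/top0z.png

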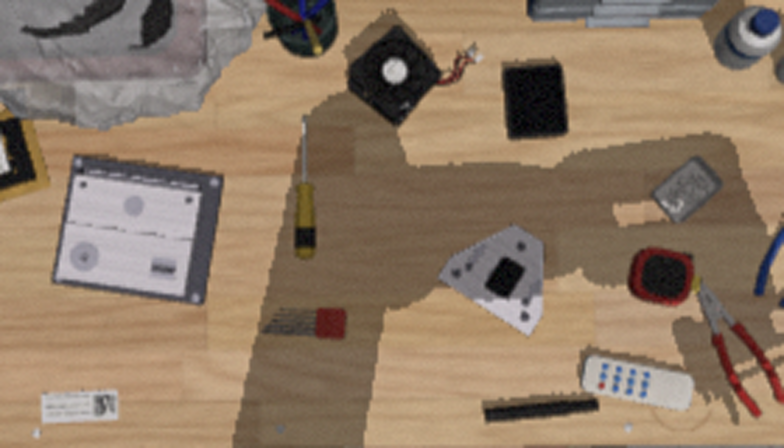

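The scene and top views show the base at about (229,213) in the top image, with the cone mark bottom-left, the groove bottom-right and the flat on the far side. The stage is at about (354,229). Next I'll take wrist-camera close-ups of both.

```bash
cat >> h.py <<'E'
from scipy.spatial.transform import Rotation as R
def ray(s,px):
    K=s['mtx'];T=s['camera_from_world']
    d=np.array([(px[0]-K[0,2])/K[0,0],-(px[1]-K[1,2])/K[1,1],-1.0])
    Rm=T[:3,:3]; return -Rm.T@T[:3,3], Rm.T@d
def at_z(s,px,z):
    o,d=ray(s,px); return o+d*(z-o[2])/d[2]
def down(yaw): # tool z down, tool y axis at world angle: x-axis angle=yaw
    return (R.from_euler('z',yaw)*R.from_euler('x',np.pi)).as_quat()
def wsnap(fn):
    p=np.array(current_eef_pos());q=np.array(current_eef_rot())
    s=snap('wrist',fn)
    M=np.eye(4);M[:3,:3]=R.from_quat(q).as_matrix();M[:3,3]=p
    np.savez('pics/'+fn+'.npz',W=M@s['mount'],mtx=s['mtx'],mount=s['mount'],p=p,q=q); return s
def wray(fn,px):
    d=np.load('pics/'+fn+'.npz');K=d['mtx'];W=d['W']
    v=np.array([px[0]-K[0,2],px[1]-K[1,2]]);r=np.hypot(*v);th=r/K[0,0]
    u=v/max(r,1e-9); dc=np.array([np.sin(th)*u[0],-np.sin(th)*u[1],-np.cos(th)])
    return W[:3,3],W[:3,:3]@dc
def w_at(fn,px,z):
    o,d=wray(fn,px); return o+d*(z-o[2])/d[2]
def wproj(fn,P):
    d=np.load('pics/'+fn+'.npz');K=d['mtx'];W=d['W']
    c=W[:3,:3].T@(np.asarray(P)-W[:3,3]); x,y,z=c[0],-c[1],-c[2]
    r=np.hypot(x,y);th=np.arctan2(r,z); return np.array([K[0,2]+K[0,0]*th*x/r,K[1,2]+K[0,0]*th*y/r])
E
python3 - <<'E'
from h import *
s=snapshot('top')
for n,px,z in [('base',(229.3,212.8),.012),('cone',(180+85*280/784,130+256*160/448),.032),('groove',(180+163*280/784,130+266*160/448),.032),('flat',(180+134*280/784,130+205*160/448),.029),('grip',(359.5,228.4),.09),('stage',(353.9,229),.024)]:
    print(n,at_z(s,px,z).round(4))
w=snapshot('wrist'); print(w['mtx'].tolist(),w['mount'].round(4).tolist())
for yaw in [0,1.57,-1.57,3.14]:
  for p in [(.53,.17,.25),(.5,-.17,.3)]: 
    q=solve_ik(p,down(yaw)); print(yaw,p,None if q is None else np.round(q,2))
E
```

```text
base [0.5324 0.2222 0.012 ]
cone [0.5042 0.2784 0.032 ]
groove [0.4916 0.1886 0.032 ]
flat [0.5624 0.2232 0.029 ]
grip [ 0.4744 -0.194   0.09  ]
stage [ 0.4741 -0.1819  0.024 ]
[[309.70691628693146, 0.0, 318.28339298180475], [0.0, 309.70691628693146, 198.74764069053532], [0.0, 0.0, 1.0]] [[-0.0002, 0.9721, 0.2347, 0.0667], [1.0, 0.0003, -0.0003, 0.0004], [-0.0004, 0.2347, -0.9721, -0.145], [0.0, 0.0, 0.0, 1.0]]
0 (0.53, 0.17, 0.25) [ 0.29  0.28  1.59 -0.    1.27  1.86]
0 (0.5, -0.17, 0.3) [-0.35  0.21  1.56 -0.    1.37  1.22]
1.57 (0.53, 0.17, 0.25) [ 0.29  0.28  1.59 -0.    1.27  0.29]
1.57 (0.5, -0.17, 0.3) [-0.35  0.21  1.56  0.    1.37 -0.35]
-1.57 (0.53, 0.17, 0.25) None
-1.57 (0.5, -0.17, 0.3) None
3.14 (0.53, 0.17, 0.25) [ 0.29  0.28  1.59  0.    1.27 -1.28]
3.14 (0.5, -0.17, 0.3) [-0.35  0.21  1.56  0.    1.37 -1.92]
```

```bash
python3 - <<'E'
from h import *
t=current_time_s()
move_pose((.532,.222,.17),down(1.57))
wsnap('wb1.png')
for n in ['base']:
    print([(round(r['confidence'],2),np.round(r['extent'],1).tolist(),int(r['pixels'].sum())) for r in regions_of('wrist',n)[:3]])
t1=current_time_s()
move_pose((.474,-.187,.24),down(1.57))
wsnap('ws1.png')
for n in ['stage_top','grip_mid']:
    print([(round(r['confidence'],2),np.round(r['extent'],1).tolist(),int(r['pixels'].sum())) for r in regions_of('wrist',n)[:3]])
print(t,t1,current_time_s())
E
```

```text
[]
[(0.97, [317.9, 180.9, 101.9, 101.3], 6284)]
[(0.87, [319.9, 199.9, 43.9, 49.3], 1317)]
1.0 4.0333 5.7333
```

View pics/wb1.png

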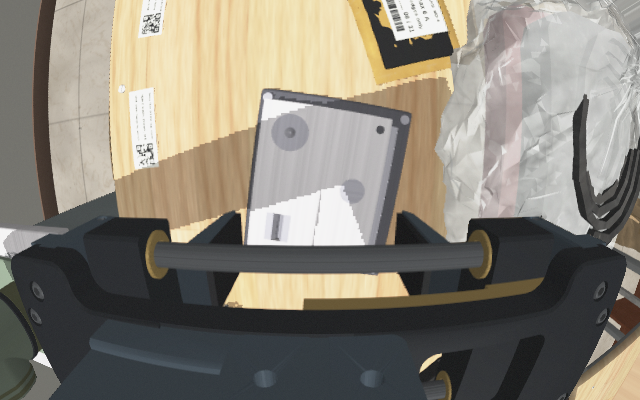

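View pics/ws1.png

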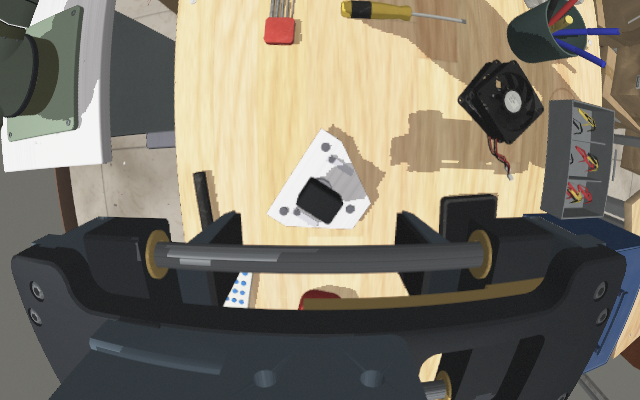

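Wrist views: on the base the cone is at (290,132), the groove at (276,226) and the flat mark at (351,190). The stage has screws at (325,147), (283,211) and (351,209), with the black grip at (320,200). I'll zoom in for precise pixels.

```bash
python3 - <<'E'
import cv2
a=cv2.imread('pics/wb1.png'); cv2.imwrite('pics/wb1z.png',cv2.resize(a[80:250,230:430],(700,595),interpolation=cv2.INTER_CUBIC))
a=cv2.imread('pics/ws1.png'); cv2.imwrite('pics/ws1z.png',cv2.resize(a[120:240,250:390],(700,600),interpolation=cv2.INTER_CUBIC))
E
```

```text
(no output)
```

View pics/wb1z.png

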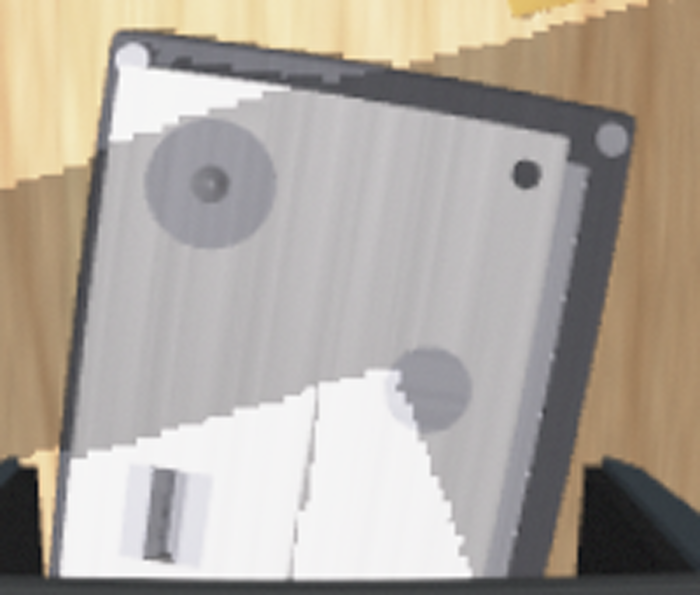

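View pics/ws1z.png

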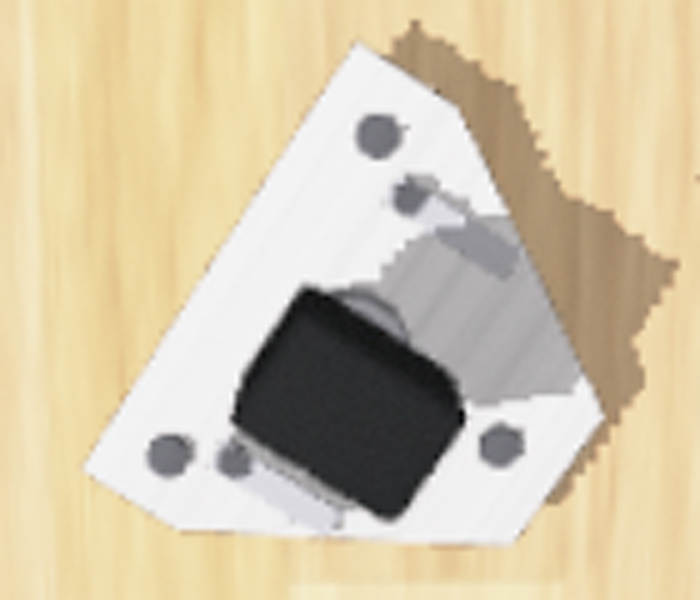

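```bash
cat >> h.py <<'E'
def fit2(A,B): # B = R A + t
    A=np.asarray(A);B=np.asarray(B);a=A-A.mean(0);b=B-B.mean(0)
    th=np.arctan2((a[:,0]*b[:,1]-a[:,1]*b[:,0]).sum(),(a*b).sum())
    c,s=np.cos(th),np.sin(th);Rm=np.array([[c,-s],[s,c]]);t=B.mean(0)-Rm@A.mean(0)
    return th,t,(A@Rm.T+t-B)
M=np.array([[-.022,.046],[-.022,-.046],[.044,0]])
E
python3 - <<'E'
from h import *
z=lambda x,y:(250+x/5,120+y/5)
P=np.array([w_at('ws1.png',z(*p),.024)[:2] for p in [(378,135),(170,455),(500,445)]])
th,t,r=fit2(M,P); print('stage',np.degrees(th),t,(r*1000).round(2).tolist())
g=w_at('ws1.png',z(353,405),.096); print('grip top guess',g)
# predicted grip top corners in zoom
c,s=np.cos(th),np.sin(th)
for x,y in [(.02,.014),(.02,-.014),(-.02,-.014),(-.02,.014)]:
    p=wproj('ws1.png',[t[0]+c*x-s*y,t[1]+s*x+c*y,.096]); print(((p-[250,120])*5).round(0))
z=lambda x,y:(230+x/3.5,80+y/3.5)
B=np.array([w_at('wb1.png',z(*p),h)[:2] for p,h in [((210,183),.032),((166,514),.032),((429,390),.029)]])
print(B)
thb,tb,rb=fit2(M,B); print('seat',np.degrees(thb),tb,(rb*1000).round(2).tolist())
print('dist',[np.linalg.norm(B[i]-B[j]) for i,j in [(0,1),(0,2),(1,2)]])
# base plate corners
C=np.array([w_at('wb1.png',z(*p),.012)[:2] for p in [(115,33),(634,118)]])
print('edge',C, np.degrees(np.arctan2(*(C[1]-C[0])[::-1])),np.linalg.norm(C[1]-C[0]))
E
```

```text
stage -33.112699034119444 [ 0.47722764 -0.19650381] [[-0.04, -0.09], [-0.11, 0.07], [0.15, 0.02]]
grip top guess [ 0.4776598  -0.19260423  0.096     ]
[477. 421.]
[397. 536.]
[224. 429.]
[303. 309.]
[[0.50787533 0.28073301]
 [0.49379105 0.19050717]
 [0.56603224 0.22482171]]
seat -9.089820035724745 [0.52256621 0.23202063] [[0.23, 0.19], [-0.22, -0.43], [-0.02, 0.25]]
dist [np.float64(0.09131849867362732), np.float64(0.08067403384767691), np.float64(0.07997673196119079)]
edge [[0.47967276 0.32339486]
 [0.62617294 0.30059313]] -8.846709488573076 0.1482640256294074
```

```bash
python3 - <<'E'
from h import *
np.set_printoptions(precision=4,suppress=True)
q=down(np.radians(146.9))
set_gripper(.048,45)
move_pose((.4772,-.1965,.14),q)
print(move_l((.4772,-.1965,.082),q,velocity=.06,contact_N=4), current_eef_pos(),current_wrist_force())
set_gripper(.0,45); print(current_gripper_width(),current_wrist_force(),current_wrist_torque())
wsnap('wg1.png'); print(current_time_s())
E
python3 - <<'E'
import cv2
a=cv2.imread('pics/wg1.png'); cv2.imwrite('pics/wg1z.png',cv2.resize(a[100:300,220:420],(600,600),interpolation=cv2.INTER_CUBIC))
E
```

```text
False [ 0.4775 -0.1966  0.0824] [ 0.6675 -0.2554  0.3021]
0.02765539222140102 [0.0548 0.8845 0.0957] [ 0.1137 -0.2304  0.0982]
9.0917
```

View pics/wg1.png

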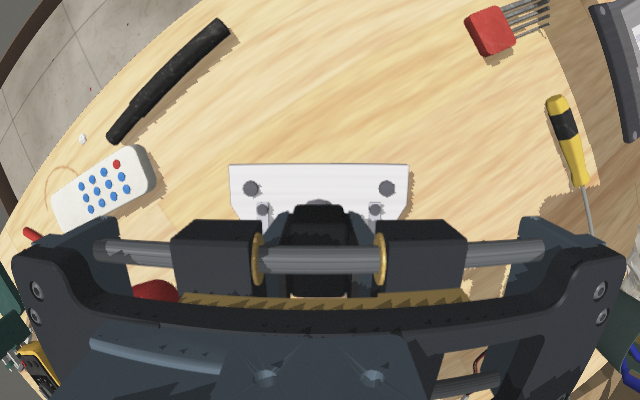

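The grip is held at 27.7 mm. The plate shows square to the tool, with the cone and groove screws at (387,188) and (251,188). Lifting now.

```bash
python3 - <<'E'
from h import *
np.set_printoptions(precision=4,suppress=True)
p=np.array(current_eef_pos());f0=np.array(current_wrist_force())
move_l((p[0],p[1],p[2]+.09),velocity=.08)
dwell(.2); print(current_eef_pos(),current_wrist_force(),f0,current_wrist_torque(),current_gripper_width())
wsnap('wl1.png'); print(current_time_s())
for fn in ['wg1.png']:
    for px in [(387,188),(251,188)]:
        print(w_at(fn,px,.024))
E
python3 - <<'E'
import cv2
a=cv2.imread('pics/wl1.png'); cv2.imwrite('pics/wl1z.png',cv2.resize(a[140:240,220:420],(800,400),interpolation=cv2.INTER_CUBIC))
a=cv2.imread('pics/wg1.png'); cv2.imwrite('pics/wg1z.png',cv2.resize(a[140:240,220:420],(800,400),interpolation=cv2.INTER_CUBIC))
E
```

```text
[ 0.4772 -0.1964  0.1717] [ 0.6866  0.6428 -4.9602] [0.8791 0.8321 0.0206] [ 0.0778 -0.1596 -0.0003] 0.027772019831128935
10.6167
[ 0.4838 -0.1442  0.024 ]
[ 0.4332 -0.2217  0.024 ]
```

View pics/wl1z.png

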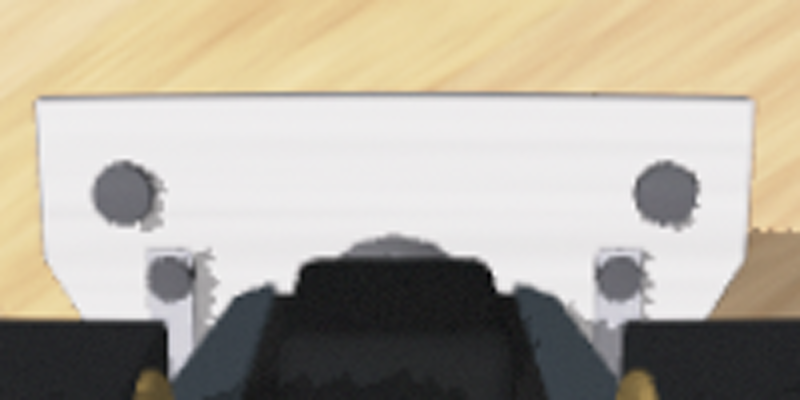

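View pics/wg1z.png

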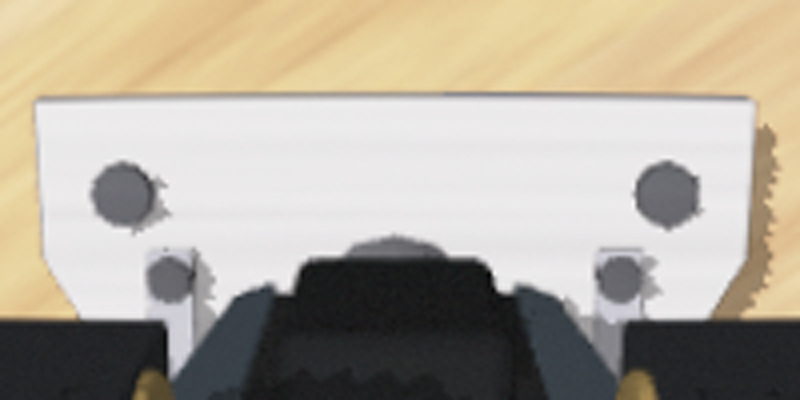

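The stage is held level (5 N of lift, no slip). Moving above the base and lowering gently.

```bash
cat >> h.py <<'E'
np.set_printoptions(precision=4,suppress=True)
QB=down(np.radians(171.0))
def rd(tag=''):
    print(tag,'t%.2f'%current_time_s(),np.array(current_eef_pos())*1000,'F',np.array(current_wrist_force()),'T',np.array(current_wrist_torque()))
E
python3 - <<'E'
from h import *
move_pose((.5218,.2309,.165),QB); rd()
move_l((.5218,.2309,.123),QB,velocity=.05); dwell(.15); rd('pre')
c=move_l((.5218,.2309,.108),QB,velocity=.012,contact_N=2.5); rd(c); dwell(.2); rd()
wsnap('wc1.png')
E
python3 - <<'E'
import cv2
a=cv2.imread('pics/wc1.png'); cv2.imwrite('pics/wc1z.png',cv2.resize(a[100:260,160:480],(800,400),interpolation=cv2.INTER_CUBIC))
E
```

```text
t12.20 [522.1039 229.8632 165.0147] F [-0.4398 -0.4053 -4.1584] T [ 0.0724 -0.1722 -0.012 ]
pre t13.34 [522.033  231.0114 123.419 ] F [-0.008   0.5657 -4.8744] T [ 0.0741 -0.1694  0.017 ]
True t14.22 [522.699  231.4135 111.6839] F [3.1335 0.7723 0.6326] T [ 0.4367 -0.5627 -0.0067]
 t14.42 [522.6275 231.3706 111.3675] F [ 3.514   2.8584 -0.3684] T [ 0.6398 -0.9761 -0.0133]
```

View pics/wc1z.png

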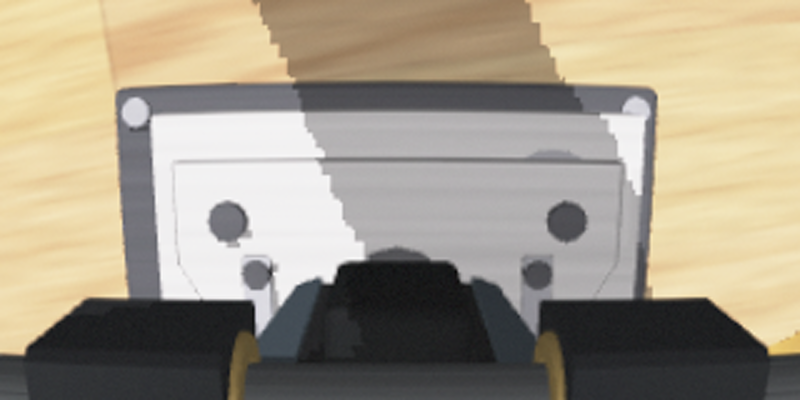

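The feet are already in the seats: z is at the seated height, with a side reaction of about (+3.5, +2.9) N. I'll nudge the tool that way to relieve it, then press lightly.

```bash
python3 - <<'E'
from h import *
move_l((.5228,.2319,.1115),QB,velocity=.02); dwell(.2); rd('relief')
move_l((.5228,.2319,.109),QB,velocity=.01); dwell(.2); rd('press')
E
```

```text
relief t14.93 [522.8626 231.7318 111.4739] F [1.8428 0.7297 0.4582] T [ 0.2289 -0.8097 -0.0096]
press t15.53 [522.8538 231.7771 109.1232] F [ 2.6394 -0.2465  2.1247] T [-0.0507 -0.7698 -0.0471]
```

```bash
python3 - <<'E'
from h import *
a=np.radians(-9);ex=np.array([np.cos(a),np.sin(a),0]);ey=np.array([-np.sin(a),np.cos(a),0])
c=np.array([.5235,.2319,.1085])
move_l(c,QB,velocity=.01); dwell(.15); rd('c')
for n,d in [('+x',ex),('-x',-ex),('+y',ey),('-y',-ey)]:
    move_l(c+d*.0018,QB,velocity=.015); dwell(.15)
    f=np.array(current_wrist_force());p=np.array(current_eef_pos()); print(n,'F base',f@ex,f@ey,f[2],'disp mm',(p-c)@ex*1e3,(p-c)@ey*1e3,p[2]*1e3)
    move_l(c,QB,velocity=.02)
dwell(.15);rd('c')
E
```

```text
c t15.93 [523.0498 231.7999 108.3781] F [ 0.888  -0.5107  3.0774] T [-0.0051 -0.3471 -0.0512]
+x F base -5.328009678273092 0.5604278669483205 3.1179245881518844 disp mm 0.2580556581737982 -0.17302660462545297 108.0414211952742
-x F base 3.7830286053809674 -1.8201320962227105 4.00646374040819 disp mm -0.6953501977900538 -0.08598557124561232 108.78834118124493
+y F base 0.45527732735345583 -5.2662419501466955 2.8894345868023836 disp mm -0.19993507260816637 0.532871730564825 108.23250976476177
-y F base -3.0103833273576166 5.006197257101558 2.3101580549785075 disp mm -0.1921037372659114 -0.8230853451253175 108.61960165407089
c t18.75 [523.2721 231.7464 108.3933] F [-2.6998  0.6596  2.8637] T [0.4928 0.3529 0.0394]
```

Every direction resists with 4–5 N and less than 1 mm of play at seated height, so the feet are home. Next is the bedding push.

```bash
python3 - <<'E'
from h import *
c=np.array([.5231,.2318,.1085])
move_l(c,QB,velocity=.01); dwell(.1); rd('c')
move_l((c[0],c[1],.1042),QB,velocity=.02); rd('mid')
move_l((c[0],c[1],.1010),QB,velocity=.015); dwell(.3); rd('down'); dwell(.3); rd('down')
E
```

```text
c t19.10 [523.1711 231.6992 108.5231] F [-1.2821  1.412   2.2602] T [0.4003 0.1667 0.0263]
mid t19.47 [523.1989 231.7036 104.4672] F [-2.3835 -0.1682  6.7751] T [ 0.3209  0.4319 -0.0078]
down t20.13 [523.2272 231.7324 101.8476] F [-3.342   0.3626  9.2662] T [ 0.3344  0.567  -0.009 ]
down t20.43 [523.2176 231.6974 101.8369] F [-3.5274  0.3678  9.2005] T [0.3156 0.4754 0.02  ]
```

```bash
python3 - <<'E'
from h import *
move_l((.5226,.2318,.1002),QB,velocity=.01); dwell(.6); rd('down')
move_l((.5228,.2318,.1060),QB,velocity=.02); rd('up')
move_l((.5228,.2318,.1112),QB,velocity=.02); dwell(.25); rd('relaxed')
E
```

```text
down t21.28 [523.1257 231.7354 101.2512] F [-3.0659 -0.0335 10.1241] T [ 0.2262  0.4261 -0.0186]
up t21.73 [523.1347 231.7177 106.1917] F [-1.2241  1.1302  4.599 ] T [ 0.3468  0.1199 -0.0638]
relaxed t22.38 [523.0002 231.7484 111.0489] F [1.0782 0.3855 0.5326] T [ 0.3462 -0.3156 -0.0395]
```

Bedded at about 10 mm travel and 10 N, and now relaxed with little side load. Releasing.

```bash
python3 - <<'E'
from h import *
set_gripper(.048); rd('open'); print(current_gripper_width())
p=np.array(current_eef_pos())
move_l((p[0],p[1],.18),QB,velocity=.08); rd()
move_pose((.522,.231,.25),down(1.57)); wsnap('wf1.png')
print([(round(r['confidence'],2),np.round(r['extent'],1).tolist()) for r in regions_of('wrist','stage_top')[:2]])
snap('top','topf.png'); rd()
E
python3 - <<'E'
import cv2
a=cv2.imread('pics/wf1.png'); cv2.imwrite('pics/wf1z.png',cv2.resize(a[110:250,230:410],(720,560),interpolation=cv2.INTER_CUBIC))
E
```

```text
open t22.89 [522.7248 231.7324 111.1637] F [-0.5027  0.1652  0.2254] T [ 0.0794 -0.2002 -0.036 ]
0.04794898311373672
 t23.90 [522.3446 231.5844 179.4314] F [ 0.3546 -0.2679  0.5437] T [ 0.0655 -0.1435 -0.0244]
[(0.96, [326.7, 179.9, 98.2, 110.1])]
 t25.32 [521.8899 230.9567 249.6348] F [0.8593 0.6412 0.7551] T [-0.0478 -0.0965  0.0466]
```

View pics/wf1z.png

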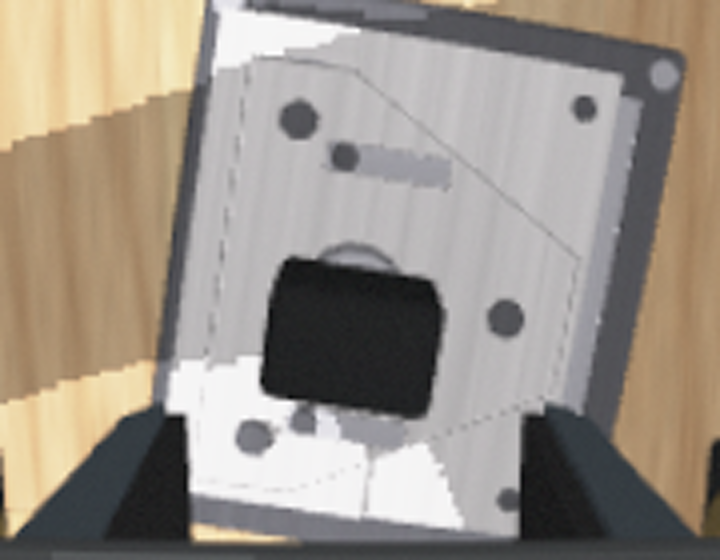

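View pics/topf.png

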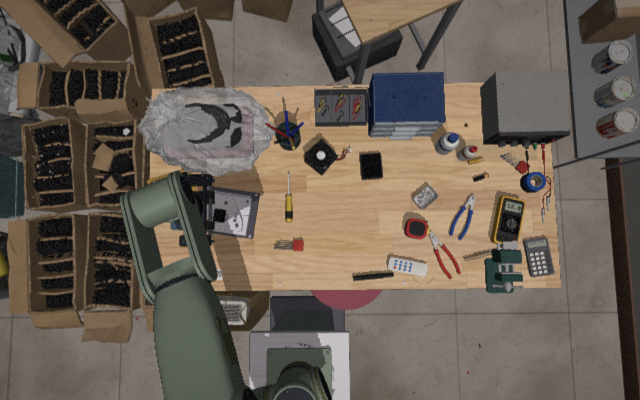

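```bash
python3 - <<'E'
from h import *
P=np.array([w_at('wf1.png',(230+x/4,110+y/4),.053)[:2] for x,y in [(299,119),(253,437),(505,318)]])
th,t,r=fit2(M,P); print(np.degrees(th),t,(r*1000).round(2).tolist())
finish_job(); print(current_time_s())
E
```

```text
-8.921734813607925 [0.5225 0.2316] [[-0.04, -0.12], [-0.17, 0.05], [0.2, 0.08]]
the job is handed in; nothing more can be done
the job is handed in; nothing more can be done
```

The stage top is seated on the kinematic base. I bedded it, released it and handed the job in at about 25 s on the robot clock, well under the 64 s limit.

- **Placing:** I gripped it by the spring grip, turned it about 24° and lowered it on the shifted seats I had located in the wrist-camera pictures. It dropped home on the first light touch, so no wide search was needed. I only shifted it about 1 mm to relieve the side load.
- **Check that it was home:** The tool height was 111.4 mm, which is the fully seated value and not the 114.4 mm it would show riding on the front part. Small side pushes in ±x and ±y each met 4–5 N with less than 1 mm of movement.
- **Bedding push:** I pushed the spring grip down to about 10.1 mm of travel with 10 N on the tool and held it briefly. I then let the spring relax, opened the fingers and backed away straight up. With the stage's own weight, the load on the seats was about 15 N.
- **Last look:** The final picture puts the stage at (522.5, 231.6) mm with a yaw of −8.9°. My earlier seat measurement was (522.6, 232.0) mm and −9.1°. The gripper was clear, and in the last top picture the bystanders looked to be where they started; I judged that by eye.

The wrist-camera readings seem to carry about 1 mm of bias. The height and side-push checks are therefore stronger evidence of seating than the picture match. No check failed or disagreed.

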